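# Seat the filter funnel on the vacuum stand

### The job

Fit the large filter funnel to the vacuum stand with the stout rubber cone: set its socket over the cone, push it firmly straight down until the skirt is home on the steel collar, or nearly, and let go, so that the funnel stays upright, wedged there by friction. Leave the small funnel where it is.

Things in the scene. Friction and masses are not known exactly. Their poses are not given: they have to be found in the camera images.
- funnel_mid (a point): Large filter funnel: loose, rigid white plastic, 120 g, 98 mm tall, standing on its mouth, axis z up. Point on its axis half-way up, 49 mm above the lower rim. From below: skirt, mouth 40 mm wide inside, 46 outside (to 6 mm up); tapered open socket, bore 28 narrowing to 19 mm (to 42 mm); shoulder; open straight cup 56 mm wide outside (54 to 98 mm up), gripped here, 5 to 45 mm above the point.
- stout_collar (a point): The stand wanted: fixed, steel foot 90 mm wide, collar 50 mm wide, top 70 mm over the bench; this point is the centre of the collar's top. On it a black rubber cone, 46 mm tall, 32 mm wide at the collar, 22 at 40 mm up, nose 14. Set down loosely the funnel stops with its rim 8 to 11 mm above the collar; 8 to 18 N drives it on, and it stays. Home: funnel's point 49 mm above this one.
- small_funnel_mid (a point): The small filter funnel, not wanted: loose, white plastic, same shape but 72 mm tall with a cup only 36 mm wide; leave it. This point is on its axis half-way up, 36 mm above its lower rim.
- slim_collar (a point): The other vacuum stand, not wanted: fixed, foot 76 mm wide, with a slim black rubber cone 38 mm tall and only 18 mm wide at the collar. This point is the centre of its collar's top face, 70 mm above the bench.
Mind the look-alikes: they are no part of the job. What is shaped like the part that bears funnel_mid but orange is not meant.

How it is judged:
On the way:
1. the robot pushes the large funnel down on the stout cone, past where it stops loosely (contact force between any of the fingers, the arm and funnel above 1 N and z of funnel_mid in the frame of stout_collar below 0.0545 m and horizontal distance between funnel_mid and stout_collar below 0.01 m), for 0.05 s.
At the end, for the whole second after the job is handed in: The large funnel sits on the stout cone, its lower rim no more than 4.5 mm above the collar, its centre within 10 mm of the cone's axis, upright within 8 degrees and let go; the small funnel is within 30 mm of where it stood (z of funnel_mid in the frame of stout_collar between 0.045 and 0.0535 m and horizontal distance between funnel_mid and stout_collar below 0.01 m and angle between funnel_mid's own z axis and vertical below 0.15 rad and distance of small_funnel_mid from where it was at the start of the episode below 0.03 m); the robot touches nothing.
It fails at once if the small funnel is pushed or carried more than 30 mm away (distance of small_funnel_mid from where it was at the start of the episode above 0.03 m).
It also fails if it takes over 43 s, if anything falls off the work surface, if the arm or the gripper's body presses on something with over 40 N, if the wrist force passes 120 N, or if a joint passes its speed limit or range.

### The arm

A 6-joint arm with a two-finger parallel gripper is mounted at the origin on the work surface. World frame = base frame: x ahead of the robot, y to its left, z up, the work surface at z = 0. Lengths are in m, angles in rad, forces in N, time in s.
With the tool pointing down it reaches from about 0.325 to 1 m from the base axis. Payload 5.1 kg.
Tool frame: the origin (TCP) lies midway between the tips of the shut fingers; the grasp point (between the pads) lies 19 mm behind it (robot.grip_depth is the distance from the TCP to the grasp point, in m); z points along the fingers, y is the direction in which the jaws open and shut (so a half turn about z gives the same grasp; the last joint's range is limited). The gripper opens to 85 mm and grips with 20 to 120 N. Pads are 22 mm wide; open, the fingers measure 114 mm over their backs; the gripper's body (76 mm by 85 mm) begins 54 mm behind the grasp point. The pads swing forward as they close: fully open they stand 13 mm farther back than shut.
Start: joints at [1.141, 0.124, 1.65, -0, 1.367, -0.083], TCP at [0.221, 0.611, 0.231] pointing down, gripper open.
Joint ranges: [-2.61, 2.61], [-1.02, 2.33], [0.03, 2.71], [-1.35, 4.49], [0.32, 2.68], [-2.91, 2.91]. Speed limits (rad/s): [2.57, 2.57, 3.14, 3.14, 3.14, 3.14].

### API

Orientations are given as a unit quaternion [w, x, y, z].
In Python, from plant import robot gives the robot as it stands.
- The arm moves only by the tool drive_tool, never from a script. Its argument "steps" is a list of rows, each a list of 7 numbers: the gripper command: -1 is fully open, 1 is shut, values between are in proportion, then the shift along the tool's x, y, z in m, then the turn, a rotation vector about the tool's x, y, z in rad. A call has 1 to 8 rows; each row shifts and turns the commanded pose from where the row before left it, along the tool's axes as they then stand; what a row does not reach is not made up. A row lasts 1/8 s, in which the tool goes at most 62.5 mm and 10.7 degrees, less where a joint would pass 70% of its speed; a pose out of reach is approached as far as the arm can. A call with a gripper value outside its range is refused whole. The fingers move at their own pace and stop on an object; "squeeze" is the grip in N (left out, the last holds). Time passes only in rows, so rows that do not move let the fingers close. It gives the time, the measured TCP pose, the force and the opening at its end, in the units of the state.
- robot.state(): the state, without advancing time (a new reading comes with each control period).
- robot.camera(name): name is "scene" or "top" or "wrist"; returns a dict with "color" (384x512x3 uint8, red, green, blue), "depth" (384x512 float32, m along the optical axis (not along the pixel's ray), 0 where there is no reading), "K" (3x3 intrinsics, pixels), "extrinsics" (4x4, takes a point from camera to world coordinates); the wrist camera has in their place "T_tool_cam" (4x4, takes a point from camera to tool coordinates, whose origin is the TCP and whose axes are the flange's). Camera axes: x right, y up, looking along -z (the intrinsics and any distortion apply to the point x, -y, -z); pixel columns grow to the right and rows downward; lengths in m; the calibration is good to about 2 mm. A picture is of the moment at which its call begins: read the wrist's pose just before it.
- robot.finish_job(): hands the job in, once; it reports no verdict.
The state is a dict: "t": time; "qpos": joint angles; "qvel": joint speeds; "tau": joint torques, N m; "eef_pos": TCP position; "tool_rot": TCP orientation; "ft_force": force on the tool from outside, world axes, zero at the start; "moment": the same for the moment, N m; "width": opening from 0.0 (shut) to 1.0 (fully open).
Only numpy, scipy, OpenCV 4.12 (cv2) and the standard library are available. Lean on these libraries where they do the work, as an engineer would, in place of code of your own. Each camera call takes 0.05 s, during which the arm holds its last target.

## Working session

There is one attempt and no reset: what is moved stays moved. The work goes in short steps, Python scripts to look and compute and a tool call to move; the robot and the scene stay as the last step left them, time stands still between calls to the robot, and variables do not carry over. Pictures are saved under pics/ and viewed, and the job is handed in when it is done.

Besides the shell and the picture viewer there is one more tool, called by a JSON object that holds its "name" and its "arguments". drive_tool: Moves the arm, as the interface text tells. Its arguments: {"type":"object","properties":{"steps":{"type":"array"},"squeeze":{"type":"number"}},"required":["steps"]}

```bash
ls; mkdir -p pics; cat > h.py <<'E'
import numpy as np, cv2
from plant import robot
def cloud(c,T):
    d=c["depth"];K=c["K"];v,u=np.mgrid[:d.shape[0],:d.shape[1]]
    P=np.stack([(u-K[0,2])/K[0,0]*d,-(v-K[1,2])/K[1,1]*d,-d],-1)
    W=P@T[:3,:3].T+T[:3,3]; W[d==0]=np.nan
    return W
E
python3 - <<'E'
from h import *
s=robot.state();print({k:np.round(v,3) for k,v in s.items()})
for n in("scene","top"):
    c=robot.camera(n);cv2.imwrite(f"pics/{n}0.png",c["color"][...,::-1]);np.savez(f"{n}0.npz",W=cloud(c,c["extrinsics"]),c=c["color"],E=c["extrinsics"],K=c["K"]);print(c["extrinsics"])
E
```

```text
pics
{'t': np.float64(0.0), 'qpos': array([ 1.141,  0.125,  1.652, -0.   ,  1.367, -0.083]), 'qvel': array([ 0.001, -0.002,  0.001,  0.   , -0.001,  0.001]), 'tau': array([-3.0000e-03, -4.2360e+01, -3.6546e+01, -0.0000e+00,  7.0000e-03,
        0.0000e+00]), 'eef_pos': array([0.221, 0.611, 0.23 ]), 'tool_rot': array([-0.   ,  0.173,  0.985, -0.001]), 'ft_force': array([-0.822, -0.125,  0.285]), 'moment': array([-0.024, -0.011,  0.004]), 'width': np.float64(0.999)}
[[-0.77510235 -0.37727072  0.50683642  0.93443004]
 [ 0.63146867 -0.48988441  0.60104956  0.49822874]
 [ 0.02153286  0.78592625  0.6179452   0.60256449]
 [ 0.          0.          0.          1.        ]]
[[-6.66131905e-04  9.84044730e-01 -1.77919998e-01  3.47135152e-01]
 [-9.99409893e-01 -6.76537614e-03 -3.36763377e-02 -1.68167566e-02]
 [-3.43427184e-02  1.77792573e-01  9.83468545e-01  9.21534270e-01]
 [ 0.00000000e+00  0.00000000e+00  0.00000000e+00  1.00000000e+00]]
```

View pics/scene0.png

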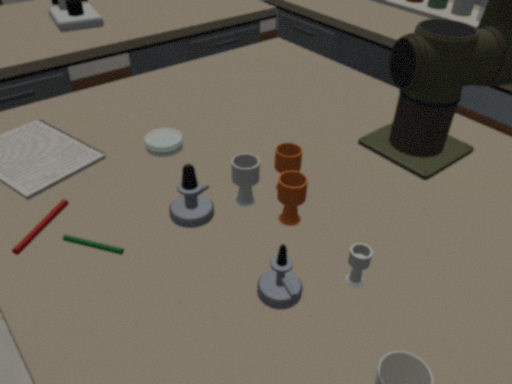

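View pics/top0.png

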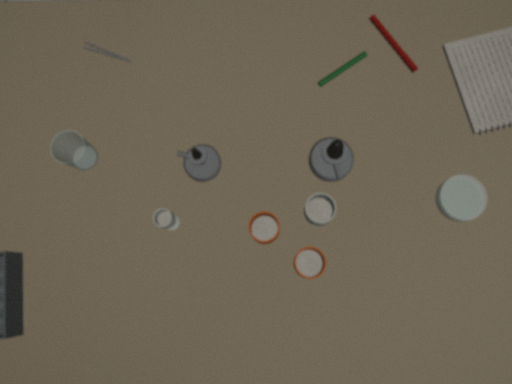

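Candidates for the funnel, in scene pixels:
- White large (245,178): this is the one wanted.
- Orange (289,195) and orange (288,157): the wrong colour.
- Small white (358,262): the small funnel.

Candidates for the stand are the stout one (190,195) and the slim one (281,280). In the top view the large funnel is at (320,208) and the stout cone at (335,150).

```bash
python3 - <<'E'
from h import *
from scipy.optimize import least_squares
def circ(p):
    f=lambda q:np.hypot(p[:,0]-q[0],p[:,1]-q[1])-q[2]
    r=least_squares(f,[*p.mean(0)[:2],.02],loss='soft_l1',f_scale=.001);return r.x.round(4),len(p)
T=np.load("top0.npz");S=np.load("scene0.npz")
def box(n,u0,u1,v0,v1):
    D=np.load(n);return D['W'][v0:v1,u0:u1].reshape(-1,3)
top={'fun':(298,342,188,230),'stout':(305,360,130,185),'small':(148,185,203,235),'slim':(175,225,140,185)}
for k,b in top.items():
    P=box("top0.npz",*b);P=P[np.isfinite(P[:,2])]
    h=np.histogram(P[:,2],bins=np.arange(-.01,.14,.01));print(k,h[0],np.nanmax(P[:,2]))
P=box("top0.npz",*top['fun']);q=P[P[:,2]>.085];print('fun rim',circ(q),q.mean(0), q.min(0),q.max(0))
P=box("top0.npz",*top['small']);q=P[P[:,2]>.062];print('small rim',circ(q),q.mean(0))
for k in('stout','slim'):
    P=box("top0.npz",*top[k])
    q=P[(P[:,2]>.066)&(P[:,2]<.073)];print(k,'collar',circ(q),q.mean(0),q.min(0),q.max(0))
    q=P[(P[:,2]>.1)];print(k,'nose',q.mean(0),len(q),q.min(0),q.max(0))
    q=P[(P[:,2]>.008)&(P[:,2]<.05)];print(k,'foot',circ(q),q.mean(0),q.min(0),q.max(0))
W=S['W']
for k,b in {'fun':(225,268,150,210),'stout':(165,218,160,226)}.items():
    P=W[b[2]:b[3],b[0]:b[1]].reshape(-1,3)
    for z in np.arange(.01,.13,.01):
        q=P[abs(P[:,2]-z)<.005]; 
        if len(q)>5: print('scene',k,z.round(3),circ(q))
im=S['c'][110:240,150:330,::-1];im2=T['c'][120:240,260:360,::-1]
cv2.imwrite("pics/crop0.png",np.hstack([cv2.resize(im,(415,300)),cv2.resize(im2,(250,300))]))
E
```

```text
fun [596 405   0   0   0   0 411 126  53  54 191   5   0   0   0] 0.10044555654749365
stout [808 669 604 319   4  76   0 148 162  39  32  43 106   0   0] 0.11836882542183591
small [469 357   3   0   0 102 106  55  87   0   0   0   0   0   0] 0.07462448522325305
slim [587 544 504 275   4  55   0 108  91  25  17  29   2   0   0] 0.1120397866279651
fun rim (array([ 0.4674, -0.0908,  0.0263]), 226) [ 0.46839115 -0.09167815  0.09552452] [ 0.44010372 -0.11820346  0.08501008] [ 0.49581938 -0.06310583  0.10044556]
small rim (array([0.4548, 0.2   , 0.0164]), 132) [0.45468425 0.20015346 0.07008975]
stout collar (array([ 0.5807, -0.1224,  0.021 ]), 272) [ 0.57529514 -0.12004293  0.06984414] [ 0.55571292 -0.14703593  0.06636366] [ 0.6047383  -0.09767839  0.07297322]
stout nose [ 0.57741266 -0.12105399  0.11158637] 149 [ 0.56800498 -0.13240214  0.1001766 ] [ 0.59110467 -0.11078156  0.11836883]
stout foot (array([ 0.583, -0.124,  0.037]), 1011) [ 0.56970619 -0.1177647   0.02065377] [ 0.53263541 -0.16699206  0.00842768] [ 0.62363105 -0.07855261  0.04798735]
slim collar (array([0.5753, 0.1392, 0.014
[... 948 characters left out ...]
8)
scene stout 0.01 (array([ 0.578 , -0.124 ,  0.0446]), 190)
scene stout 0.02 (array([ 0.5793, -0.1223,  0.0324]), 809)
scene stout 0.03 (array([ 0.5781, -0.1234,  0.0122]), 52)
scene stout 0.04 (array([ 0.5728, -0.1559,  0.0427]), 93)
scene stout 0.05 (array([ 0.569 , -0.1381,  0.0287]), 49)
scene stout 0.06 (array([ 0.5773, -0.1251,  0.0248]), 15)
scene stout 0.07 (array([ 0.5779, -0.124 ,  0.0212]), 220)
scene stout 0.08 (array([ 0.5778, -0.1242,  0.0148]), 73)
scene stout 0.09 (array([ 0.578 , -0.1236,  0.0131]), 71)
scene stout 0.1 (array([ 0.5781, -0.1236,  0.0119]), 64)
scene stout 0.11 (array([ 0.5788, -0.1222,  0.0088]), 77)
scene stout 0.12 (array([ 0.5798, -0.1216,  0.0055]), 23)
```

View pics/crop0.png

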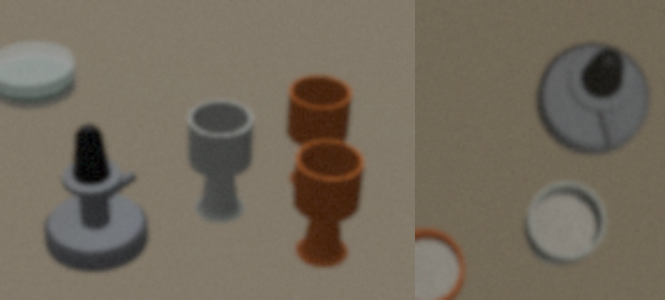

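The crop agrees with the choice. The white large funnel is at crop (220,160), and the stand with the thick black cone at (95,200). The two orange funnels to the right are excluded. Measured funnel axis is about (0.467,-0.0915), rim height 0.098 as expected. The stout collar is at about (0.579,-0.123,0.070).

{"name": "drive_tool", "arguments": {"steps": [[-1,-0.0294,-0.036,0,0,0,0],[-1,-0.0294,-0.036,0,0,0,0],[-1,-0.0294,-0.036,0,0,0,0],[-1,-0.0294,-0.036,0,0,0,0],[-1,-0.0294,-0.036,0,0,0,0],[-1,-0.0294,-0.036,0,0,0,0],[-1,-0.0294,-0.036,0,0,0,0],[-1,-0.0294,-0.036,0,0,0,0]]}}

```text
t: 1.1
eef_pos: [0.3442, 0.259, 0.2309]
tool_rot: [-0.0, 0.172, 0.985, -0.0]
ft_force: [0.6, -0.3, 0.1]
width: 0.998
```

{"name": "drive_tool", "arguments": {"steps": [[-1,-0.0294,-0.036,0,0,0,0],[-1,-0.0294,-0.036,0,0,0,0],[-1,-0.0294,-0.036,0,0,0,0],[-1,-0.0294,-0.036,0,0,0,0],[-1,-0.0294,-0.036,0,0,0,0],[-1,-0.0294,-0.036,0,0,0,0],[-1,-0.0294,-0.036,0,0,0,0],[-1,-0.0294,-0.036,0,0,0,0]]}}

```text
t: 2.1
eef_pos: [0.4676, -0.0918, 0.2309]
tool_rot: [-0.0, 0.173, 0.985, 0.0]
ft_force: [0.2, 1.0, 0.0]
width: 0.999
```

{"name": "drive_tool", "arguments": {"steps": [[-1,0,0,0,0,0,0.145],[-1,0,0,0,0,0,0.145],[-1,0,0,0,0,0,0.146],[-1,0,0,0,0,0,0],[-1,0,0,0,0,0,0]]}}

```text
t: 2.72
eef_pos: [0.4674, -0.0902, 0.2311]
tool_rot: [-0.0, 0.38, 0.925, -0.0]
ft_force: [-0.5, 0.4, 0.3]
width: 0.999
```

```bash
cat >> h.py <<'E'
from scipy.spatial.transform import Rotation as Ro
from scipy.optimize import least_squares
def tool():
    s=robot.state();T=np.eye(4);T[:3,:3]=Ro.from_quat(s['tool_rot'],scalar_first=True).as_matrix();T[:3,3]=s['eef_pos'];return T
def circ(p,r0=None):
    f=lambda q:np.hypot(p[:,0]-q[0],p[:,1]-q[1])-(q[2] if r0 is None else r0)
    r=least_squares(f,[*p.mean(0)[:2],.02],loss='soft_l1',f_scale=.001);return r.x.round(4),len(p)
def wrist(name):
    T=tool();c=robot.camera("wrist");cv2.imwrite(f"pics/{name}.png",c["color"][...,::-1]);return cloud(c,T@c["T_tool_cam"]),c,T
E
python3 - <<'E'
from h import *
W,c,T=wrist("w1");print(c["T_tool_cam"].round(3))
P=W.reshape(-1,3);P=P[np.isfinite(P[:,0])]
q=P[(np.hypot(P[:,0]-.467,P[:,1]+.0915)<.04)&(P[:,2]>.093)];print(circ(q),q.min(0),q.max(0),np.median(q,0))
q=P[(np.hypot(P[:,0]-.579,P[:,1]+.123)<.07)];print(len(q))
for z in (.07,.09,.1,.11):
  a=q[abs(q[:,2]-z)<.004]
  if len(a)>5:print(z,circ(a))
E
```

```text
[[-0.001  0.961  0.276  0.069]
 [ 1.     0.001  0.    -0.   ]
 [ 0.     0.276 -0.961 -0.142]
 [ 0.     0.     0.     1.   ]]
(array([ 0.3984, -0.0229,  0.0857]), 18773) [ 0.42925939 -0.1238524   0.09302951] [ 0.49839016 -0.05364583  0.33234855] [ 0.45959942 -0.08377565  0.31741085]
6648
0.07 (array([ 0.5787, -0.1246,  0.021 ]), 619)
0.09 (array([ 0.5779, -0.1241,  0.0132]), 111)
0.1 (array([ 0.5779, -0.1241,  0.012 ]), 114)
0.11 (array([ 0.5775, -0.1239,  0.0096]), 184)
```

View pics/w1.png

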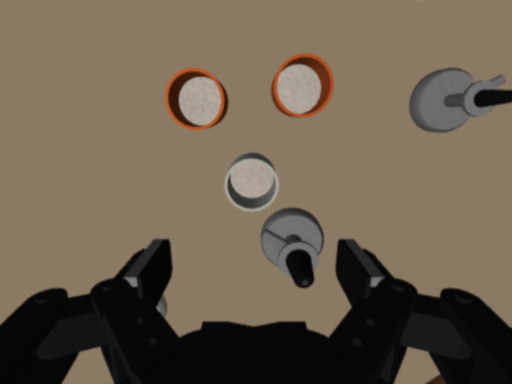

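The wrist view shows the white funnel at (251,182), the stout stand at (295,245), the orange funnels above, and the fingers at the bottom. My rim fit was polluted by finger points, so I'll refit it.

```bash
python3 - <<'E'
from h import *
W,c,T=wrist("w1b")
P=W[140:225,210:295].reshape(-1,3);P=P[np.isfinite(P[:,0])]
q=P[(P[:,2]>.095)&(P[:,2]<.102)];f=circ(q);print(f,q.min(0),q.max(0))
print(T[:3,3], T[:3,:3].round(3), (T[:3,:3].T@(np.array([f[0][0],f[0][1],.057])-T[:3,3])).round(4))
E
```

```text
(array([ 0.466 , -0.0927,  0.0263]), 513) [ 0.43864041 -0.12070248  0.095015  ] [ 0.49400512 -0.06500056  0.09951096]
[ 0.46746159 -0.09023547  0.23117444] [[-0.71   0.704 -0.   ]
 [ 0.704  0.71   0.   ]
 [ 0.    -0.    -1.   ]] [-0.0007 -0.0028  0.1742]
```

{"name": "drive_tool", "arguments": {"steps": [[-1,-0.0007,-0.0025,0.04,0,0,0],[-1,0,0,0.04,0,0,0],[-1,0,0,0.04,0,0,0],[-1,0,0,0.03,0,0,0],[-1,0,0,0.024,0,0,0],[-1,0,0,0,0,0,0]]}}

```text
t: 3.58
eef_pos: [0.4645, -0.092, 0.0553]
tool_rot: [-0.002, 0.381, 0.925, -0.0]
ft_force: [-0.8, -0.1, 0.6]
width: 1.003
```

{"name": "drive_tool", "arguments": {"squeeze": 60, "steps": [[1,0,0,0,0,0,0],[1,0,0,0,0,0,0],[1,0,0,0,0,0,0],[1,0,0,0,0,0,0],[1,0,0,0,0,0,0],[1,0,0,0,0,0,0],[1,0,0,0,0,0,0],[1,0,0,0,0,0,0]]}}

```text
t: 4.58
eef_pos: [0.4677, -0.093, 0.0592]
tool_rot: [0.002, 0.381, 0.924, 0.0]
ft_force: [-0.7, 1.0, 6.9]
width: 0.649
```

{"name": "drive_tool", "arguments": {"steps": [[1,0,0,-0.02,0,0,0],[1,0,0,-0.04,0,0,0],[1,0,0,-0.04,0,0,0],[1,0,0,-0.03,0,0,0],[1,0,0,0,0,0,0],[1,0,0,0,0,0,0]]}}

```text
t: 5.32
eef_pos: [0.4654, -0.0923, 0.1857]
tool_rot: [-0.001, 0.381, 0.924, -0.0]
ft_force: [-0.4, 1.5, -1.3]
width: 0.647
```

```bash
python3 - <<'E'
from h import *
W,c,T=wrist("w2")
s=robot.camera("scene");cv2.imwrite("pics/s2.png",s["color"][...,::-1]);np.savez("s2.npz",W=cloud(s,s["extrinsics"]))
st=robot.state();print(T[:3,3],st['tool_rot'],st['ft_force'],st['width'])
E
```

```text
[ 0.46542681 -0.09231549  0.18566917] [-1.95166090e-03  3.81489366e-01  9.24371148e-01 -1.86876419e-04] [-0.43146621 -0.06695333 -1.82864599] 0.6464254056515717
```

View pics/w2.png

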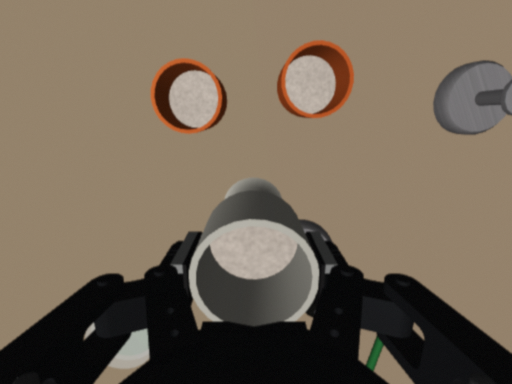

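View pics/s2.png

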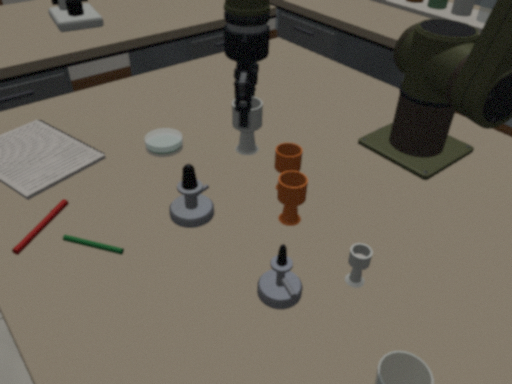

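The funnel is held upright in the fingers, at scene (246,125). Next I'll measure its pose in hand.

```bash
cat > m.py <<'E'
from h import *
from scipy.optimize import least_squares
# model: profile radius vs height above rim; fit mid position + tilt to scene cloud
def fit(P,x0):
    # cup part radius .028 for h in(54,98)
    def f(p):
        a=np.array([p[3],p[4],1]);a/=np.linalg.norm(a)
        d=P-p[:3];h=d@a;r=np.linalg.norm(d-np.outer(h,a),axis=1);H=h+.049
        R=np.interp(H,[0,.006,.042,.05,.054,.098],[.023,.023,.0165,.0165,.028,.028])
        return np.r_[(r-R),np.clip(-H,0,1),np.clip(H-.098,0,1)]
    r=least_squares(f,[*x0,0,0],loss='soft_l1',f_scale=.001);return r.x,np.median(abs(f(r.x)[:len(P)]))
E
python3 - <<'E'
from m import *
S=np.load("scene0.npz")
P=S['W'][150:210,225:268].reshape(-1,3);P=P[np.isfinite(P[:,0])]
q=P[(np.hypot(P[:,0]-.467,P[:,1]+.092)<.036)&(P[:,2]>.004)];print(fit(q,[.467,-.092,.049]))
W=np.load("s2.npz")['W']
P=W[90:165,225:268].reshape(-1,3);P=P[np.isfinite(P[:,0])]
q=P[(np.hypot(P[:,0]-.467,P[:,1]+.092)<.036)&(P[:,2]>.1)&(P[:,2]<.25)]
for z in np.arange(.1,.25,.01):
    a=q[abs(q[:,2]-z)<.005]
    if len(a)>4:print(z.round(3),circ(a))
q=q[(q[:,2]<.172)];print(len(q),q[:,2].min(),fit(q,[.467,-.092,.176]))
E
```

```text
(array([ 0.46483801, -0.09436327,  0.05003442,  0.0591601 ,  0.08179735]), np.float64(0.0014021656480854572))
0.12 (array([ 0.4625, -0.0932,  0.0225]), 10)
0.13 (array([ 0.4628, -0.0928,  0.0198]), 139)
0.14 (array([ 0.4637, -0.0917,  0.0156]), 87)
0.15 (array([ 0.4636, -0.0919,  0.0146]), 78)
0.16 (array([ 0.4645, -0.0909,  0.0128]), 69)
0.17 (array([ 0.4732, -0.0805,  0.0072]), 20)
0.18 (array([ 0.464 , -0.0916,  0.0277]), 88)
0.19 (array([ 0.4674, -0.0882,  0.0255]), 112)
0.2 (array([ 0.4657, -0.0902,  0.0269]), 118)
0.21 (array([ 0.4657, -0.09  ,  0.0267]), 157)
0.22 (array([ 0.4659, -0.0898,  0.0266]), 169)
0.24 (array([ 0.4821, -0.0835,  0.0183]), 8)
398 0.12400926286066943 (array([ 0.46108836, -0.09521904,  0.1649883 , -0.01052695, -0.0138853 ]), np.float64(0.0011376937916170466))
```

Held funnel: rim at z of about 0.126, tilt about 2°, axis at about (0.464,-0.092). I'll lift it a little and carry it over the cone.

{"name": "drive_tool", "arguments": {"steps": [[1,0,0,-0.025,0,0,0],[1,-0.02,0.0115,0,0,0,0],[1,-0.025,0.0145,0,0,0,0],[1,-0.025,0.0145,0,0,0,0],[1,-0.02,0.0105,0,0,0,0],[1,-0.0135,0.0068,0,0,0,0],[1,0,0,0,0,0,0],[1,0,0,0,0,0,0]]}}

```text
t: 6.42
eef_pos: [0.5797, -0.1243, 0.2117]
tool_rot: [-0.001, 0.381, 0.924, -0.0]
ft_force: [-0.7, 0.5, -0.5]
width: 0.651
```

```bash
cat > look.py <<'E'
from m import *
import sys
n=sys.argv[1]
T=tool();print(T[:3,3].round(4))
s=robot.camera("scene");cv2.imwrite(f"pics/{n}.png",cv2.resize(s["color"][60:240,120:300,::-1],(600,600),interpolation=cv2.INTER_CUBIC))
W=cloud(s,s["extrinsics"]);P=W[60:230,140:260].reshape(-1,3);P=P[np.isfinite(P[:,0])]
q=P[(np.hypot(P[:,0]-.578,P[:,1]+.124)<.036)&(P[:,2]>.06)]
for z in np.arange(.07,.26,.01):
    a=q[abs(q[:,2]-z)<.004]
    if len(a)>9:print(z.round(3),*circ(a))
E
python3 look.py s3
```

```text
[ 0.5797 -0.1243  0.2117]
0.07 [ 0.5784 -0.1237  0.021 ] 207
0.08 [ 0.5785 -0.1231  0.0138] 56
0.09 [ 0.5784 -0.1234  0.0127] 52
0.1 [ 0.5783 -0.1232  0.0117] 46
0.11 [ 0.5782 -0.1241  0.0104] 60
0.15 [ 0.5776 -0.1247  0.0221] 49
0.16 [ 0.5781 -0.1245  0.0173] 106
0.17 [ 0.5783 -0.1239  0.0152] 76
0.18 [ 0.5787 -0.1236  0.0137] 72
0.19 [ 0.5782 -0.1237  0.013 ] 61
0.2 [ 0.5857 -0.1122  0.0112] 13
0.21 [ 0.5786 -0.1239  0.0277] 105
0.22 [ 0.5803 -0.1222  0.0268] 97
0.23 [ 0.58   -0.1226  0.0273] 133
0.24 [ 0.5799 -0.1223  0.0266] 143
0.25 [ 0.5813 -0.1242  0.0284] 118
```

View pics/s3.png

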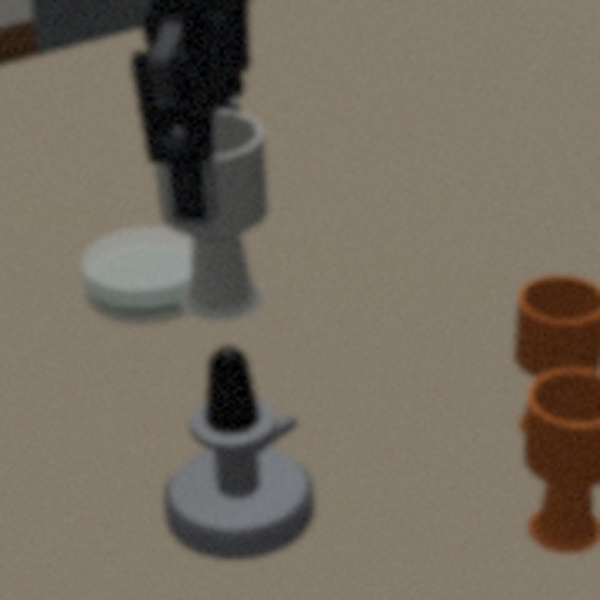

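The funnel is centred over the cone to within 1 mm, with a lean of about 1.7° along the jaw axis. I'll trim that and lower it.

{"name": "drive_tool", "arguments": {"squeeze": 80, "steps": [[1,0,0,0,-0.025,0,0],[1,0,0,0.015,0,0,0],[1,0,0,0.015,0,0,0],[1,0,0,0.015,0,0,0],[1,0,0,0.01,0,0,0],[1,0,0,0.006,0,0,0],[1,0,0,0.004,0,0,0],[1,0,0,0,0,0,0]]}}

```text
t: 7.48
eef_pos: [0.5809, -0.1239, 0.147]
tool_rot: [0.004, 0.381, 0.924, 0.011]
ft_force: [-5.0, -3.1, -1.1]
width: 0.639
```

```bash
python3 look.py s4
```

```text
[ 0.5809 -0.1239  0.147 ]
0.07 [ 0.5779 -0.1238  0.0209] 190
0.08 [ 0.5776 -0.1285  0.0193] 17
0.09 [ 0.58   -0.1229  0.0199] 133
0.1 [ 0.5801 -0.1227  0.0159] 67
0.11 [ 0.5801 -0.1228  0.0146] 66
0.12 [ 0.5797 -0.1225  0.0132] 61
0.13 [ 0.5812 -0.1217  0.0117] 22
0.14 [ 0.5798 -0.1236  0.0275] 36
0.15 [ 0.5798 -0.1233  0.0279] 77
0.16 [ 0.5809 -0.1221  0.0267] 89
0.17 [ 0.5806 -0.1223  0.0267] 118
0.18 [ 0.5826 -0.1238  0.0284] 120
0.19 [ 0.5789 -0.1252  0.0307] 30
0.2 [ 0.5816 -0.1249  0.0319] 19
0.21 [ 0.5934 -0.1325  0.0374] 24
0.22 [ 0.6064 -0.149   0.0556] 58
0.23 [ 0.6142 -0.1625  0.0691] 50
0.24 [ 0.5842 -0.1229  0.0243] 69
0.25 [ 0.5842 -0.1229  0.0215] 102
```

View pics/s4.png

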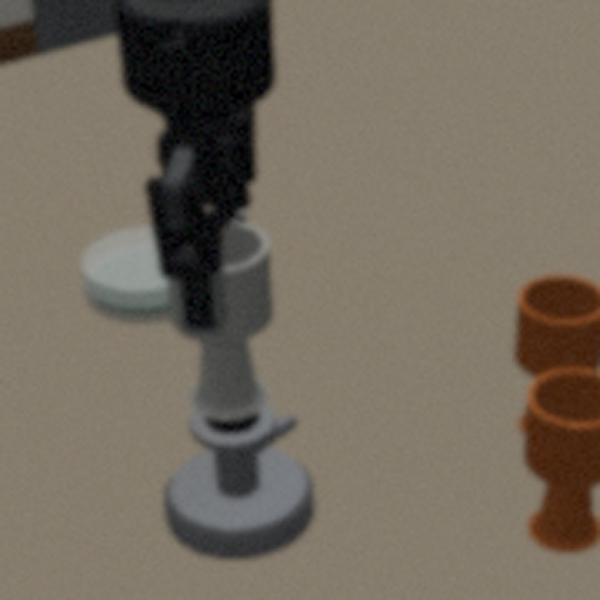

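The rim is over the cone, about 17 mm above the collar, and there is a side force of about 6 N from a 1.5 mm offset. I'll correct that and press on.

{"name": "drive_tool", "arguments": {"squeeze": 100, "steps": [[1,0,-0.0015,0,0,0,0],[1,0,0,0.003,0,0,0],[1,0,0,0.002,0,0,0],[1,0,0,0.002,0,0,0],[1,0,0,0,0,0,0]]}}

```text
t: 8.15
eef_pos: [0.5803, -0.1246, 0.1407]
tool_rot: [0.004, 0.381, 0.924, 0.011]
ft_force: [-5.9, -2.6, 3.6]
width: 0.64
```

{"name": "drive_tool", "arguments": {"steps": [[1,0,0,0.002,0,0,0],[1,0,0,0.002,0,0,0],[1,0,0,0,0,0,0]]}}

```text
t: 8.52
eef_pos: [0.5802, -0.1247, 0.137]
tool_rot: [0.004, 0.381, 0.924, 0.011]
ft_force: [-6.5, -2.1, 3.8]
width: 0.641
```

{"name": "drive_tool", "arguments": {"steps": [[1,0.001,-0.001,0,0,0,0],[1,0,0,0.002,0,0,0],[1,0,0,0.002,0,0,0],[1,0,0,0,0,0,0]]}}

```text
t: 9.02
eef_pos: [0.5797, -0.1248, 0.1336]
tool_rot: [0.005, 0.381, 0.924, 0.011]
ft_force: [-6.5, -1.9, 6.6]
width: 0.64
```

{"name": "drive_tool", "arguments": {"steps": [[1,0,0,0.002,0,0,0],[1,0,0,0.001,0,0,0],[1,0,0,0,0,0,0]]}}

```text
t: 9.4
eef_pos: [0.58, -0.1248, 0.1316]
tool_rot: [0.006, 0.381, 0.924, 0.011]
ft_force: [-8.0, -1.8, 9.5]
width: 0.638
```

```bash
python3 look.py s5
```

```text
[ 0.58   -0.1248  0.1316]
0.07 [ 0.5785 -0.1234  0.0229] 128
0.08 [ 0.5793 -0.1232  0.0167] 87
0.09 [ 0.579  -0.1234  0.0153] 65
0.1 [ 0.5791 -0.1233  0.0137] 57
0.11 [ 0.5786 -0.1241  0.0133] 55
0.13 [ 0.579  -0.1238  0.0274] 91
0.14 [ 0.5811 -0.1235  0.0277] 97
0.15 [ 0.5798 -0.1231  0.027 ] 117
0.16 [ 0.581  -0.1236  0.0276] 114
0.17 [ 0.5844 -0.1282  0.0323] 97
0.18 [ 0.5795 -0.1226  0.0326] 19
0.19 [ 0.5824 -0.1241  0.0309] 19
0.2 [ 0.5923 -0.134   0.0384] 39
0.21 [-80.3634  88.2873 119.8543] 49
0.22 [ 0.5831 -0.1237  0.0246] 49
0.23 [ 0.5835 -0.1223  0.0226] 91
0.24 [ 0.5847 -0.1235  0.0211] 81
0.25 [ 0.5958 -0.1103  0.0131] 57
```

View pics/s5.png

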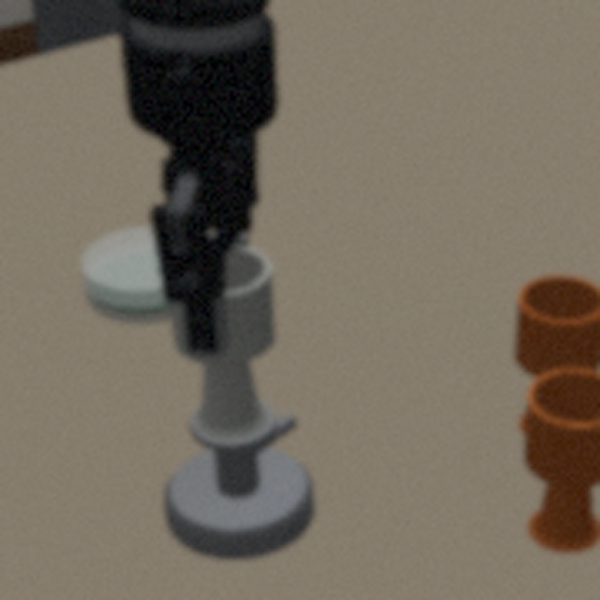

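It's nearly home, so I'll keep pressing until the force jumps against the collar.

{"name": "drive_tool", "arguments": {"steps": [[1,0,0,0.002,0,0,0],[1,0,0,0.001,0,0,0],[1,0,0,0,0,0,0]]}}

```text
t: 9.82
eef_pos: [0.5802, -0.1249, 0.1297]
tool_rot: [0.006, 0.381, 0.924, 0.011]
ft_force: [-8.9, -1.8, 15.0]
width: 0.643
```

{"name": "drive_tool", "arguments": {"steps": [[1,0,0,0.001,0,0,0],[1,0,0,0,0,0,0]]}}

```text
t: 10.07
eef_pos: [0.5803, -0.125, 0.1296]
tool_rot: [0.006, 0.381, 0.924, 0.011]
ft_force: [-10.4, -1.2, 18.7]
width: 0.634
```

{"name": "drive_tool", "arguments": {"steps": [[1,0,0,0.001,0,0,0],[1,0,0,0.0005,0,0,0],[1,0,0,0,0,0,0]]}}

```text
t: 10.45
eef_pos: [0.5804, -0.1251, 0.1295]
tool_rot: [0.006, 0.381, 0.924, 0.011]
ft_force: [-14.3, -0.4, 23.1]
width: 0.639
```

```bash
python3 look.py s6|head -14
```

```text
[ 0.5804 -0.1251  0.1295]
0.07 [ 0.5784 -0.1235  0.0226] 163
0.08 [ 0.5794 -0.123   0.0161] 72
0.09 [ 0.5793 -0.124   0.0152] 68
0.1 [ 0.5789 -0.1243  0.0142] 58
0.11 [ 0.5796 -0.1232  0.0122] 38
0.12 [ 0.5787 -0.1274  0.0288] 11
0.13 [ 0.5794 -0.1242  0.0276] 86
0.14 [ 0.5803 -0.1232  0.0269] 92
0.15 [ 0.5803 -0.1234  0.0271] 114
0.16 [ 0.5809 -0.1239  0.0273] 108
0.17 [ 0.5848 -0.1292  0.0328] 85
0.18 [ 0.5786 -0.1228  0.031 ] 19
0.19 [ 0.6331 -0.1739  0.0872] 20
```

View pics/s6.png

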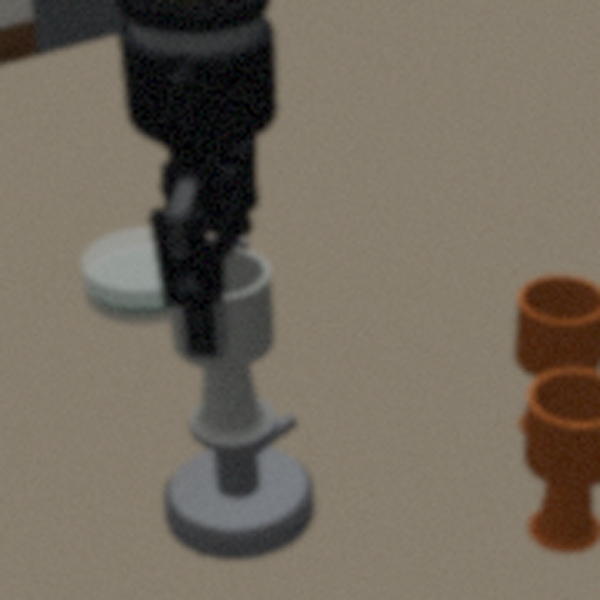

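It has stopped at z = 0.1295, the predicted home height, and the force is up to 23 N. I'll unload, open and retreat straight up.

{"name": "drive_tool", "arguments": {"squeeze": 20, "steps": [[1,0.001,-0.001,-0.002,0,0,0],[1,0,0,0,0,0,0],[-1,0,0,0,0,0,0],[-1,0,0,0,0,0,0],[-1,0,0,0,0,0,0],[-1,0,0,0,0,0,0],[-1,0,0,0,0,0,0],[-1,0,0,0,0,0,0]]}}

```text
t: 11.5
eef_pos: [0.5781, -0.1241, 0.1257]
tool_rot: [0.005, 0.381, 0.924, 0.012]
ft_force: [0.1, 0.2, -0.6]
width: 1.001
```

{"name": "drive_tool", "arguments": {"steps": [[-1,0,0,-0.015,0,0,0],[-1,0,0,-0.03,0,0,0],[-1,0,0,-0.04,0,0,0],[-1,0,0,-0.04,0,0,0],[-1,0,0,-0.03,0,0,0],[-1,0,0,0,0,0,0]]}}

```text
t: 12.25
eef_pos: [0.5769, -0.1274, 0.2857]
tool_rot: [0.009, 0.381, 0.924, 0.012]
ft_force: [0.5, 0.8, 0.3]
width: 0.998
```

```bash
python3 look.py s7|head -14; python3 - <<'E'
from h import *
W,c,T=wrist("w7");P=W.reshape(-1,3);P=P[np.isfinite(P[:,0])]
q=P[(np.hypot(P[:,0]-.579,P[:,1]+.124)<.034)&(P[:,2]>.155)&(P[:,2]<.18)];print(circ(q),np.percentile(q[:,2],[50,90,98]))
A=np.c_[q[:,:2]-q[:,:2].mean(0),np.ones(len(q))];m=q[:,2]>.163;print(np.linalg.lstsq(A[m],q[m,2],rcond=None)[0])
t=robot.camera("top");cv2.imwrite("pics/t7.png",t["color"][...,::-1]);W=cloud(t,t["extrinsics"])
P=W[203:235,148:185].reshape(-1,3);q=P[P[:,2]>.062];print('small',circ(q))
E
```

```text
[ 0.5769 -0.1274  0.2857]
0.07 [ 0.5784 -0.1237  0.0223] 168
0.08 [ 0.578  -0.1237  0.0164] 63
0.09 [ 0.578  -0.1238  0.0149] 62
0.1 [ 0.5788 -0.1235  0.0134] 57
0.11 [ 0.5784 -0.1238  0.0127] 35
0.13 [ 0.5781 -0.1239  0.0277] 112
0.14 [ 0.5789 -0.1227  0.0266] 153
0.15 [ 0.579  -0.1226  0.0266] 204
0.16 [ 0.5789 -0.1226  0.0265] 223
0.17 [ 0.5788 -0.1232  0.0265] 131
(array([ 0.5775, -0.1237,  0.0261]), 865) [0.16698924 0.16824563 0.16888651]
[-0.00600882  0.00625545  0.16710257]
small (array([0.4549, 0.1999, 0.0164]), 134)
```

View pics/s7.png

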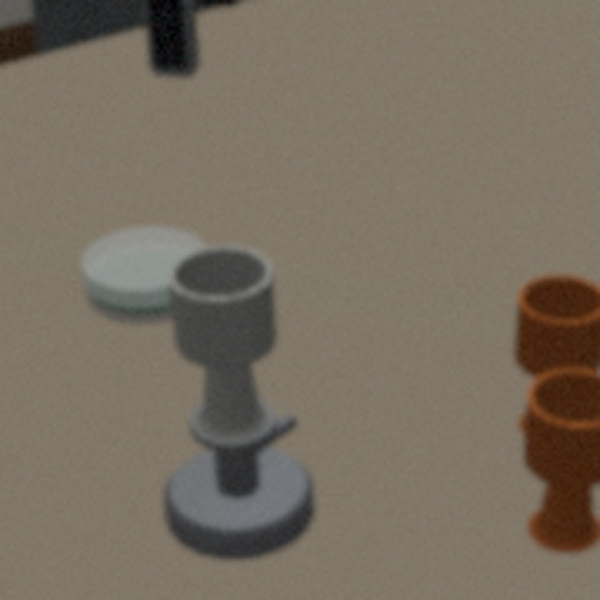

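The funnel stands upright on the collar at (222,340), with the gripper clear. Its top rim is at 0.167–0.168 against 0.168 for home, tilt is about 0.5°, and the small funnel hasn't moved.

```bash
python3 -c "
from plant import robot
print(robot.finish_job())"
```

```text
the job is handed in; nothing more can be done
None
```

The large white funnel is on the stout cone with its skirt on the steel collar, and I've handed the job in. I gripped it by the cup, set it over the cone, pushed down until it stopped at about 23 N, then let go and backed off straight up.

My last checks, made after letting go:
- **Height:** the top rim is at z of about 0.167–0.168 m, where fully home would be 0.168 m.
- **Position and tilt:** the axis is within about 1 mm of the cone's axis, and the tilt is about 0.5°.
- **Small funnel:** it has not moved, to within 0.1 mm.
- **Gripper:** it is open and clear, with no contact force above the sensor's noise.

No check failed. Two things were slightly off on the way:
- The funnel leaned about 2° in the grip. I trimmed this before lowering it.
- A side force of 6–14 N built up while pressing. It was gone after I let go.

The run took about 12.5 s of the 43 s allowed.

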